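# Sift the shelf pegs out of the glue sticks

### The job

Two small brass shelf pegs have got in among the two glue sticks in the green slotted basket. Lift the basket a little above its white tray and shake it sideways until both pegs have dropped through into the white tray, with the glue sticks still in the basket; then tip both glue sticks into the yellow box (not the blue one), and hang the basket back upright on the white tray as it was.

Things in the scene. Friction and masses are not known exactly. Their poses are not given: they have to be found in the camera images.
- basket: green slotted basket, 0.35 kg; z up, y across, -x to its open lip. Origin: floor top, below handle middle. Spans x -91 to +55, y +-56 mm, walls to z +42, underside z -4. Handle: black bar along y, 16 mm thick (x), 24 high, centre z +88, between posts at y +-54; pinch from above, closing along x. Side ears (x +-35, out to y +-112, underside z +28) hang it on the white tray's long walls.
- catch_tray: white open tray fixed to the desk, outside 230 (x) by 180 (y) by 65 mm high, walls and floor 5 mm; origin: centre of its underside, on the desk. The basket starts hanging in it, origin 37 mm above the tray's, centred within 8 mm, axes parallel within 4 degrees; then about 29 mm is free beside each basket side, 19 mm before its lip, 55 mm behind its back.
- yellow_box: yellow open box fixed to the desk, outside 160 by 160 mm, 75 mm high, walls and floor 5 mm; origin: centre of its underside, on the desk. It stands in a row, in any order, with the white tray and a blue box of the same size that is not to be used, about 280 mm apart along y.
- glue_stick1: glue stick, white cylinder with red cap and red foot, 26 mm in diameter, 92 mm long, 45 g; origin at its centre, y its axis. Starts lying across the basket's flat floor, axis along the basket's y, at about x = +36 mm, free to roll along the basket's x.
- glue_stick2: second glue stick, like the first, at about x = -27 mm in the basket. The flat floor runs from x = -45 to +51 mm; before it a ramp climbs at 18 degrees to the open lip at x = -90, z = +15 mm. Tilting the basket lip-down by about 45 degrees rolls both sticks out over the lip, which they leave with some speed: they fly 20 to 80 mm onward.
- peg1: brass shelf peg, plain cylinder 12 mm in diameter, 14 mm long, 12 g; origin at its centre, x its axis. Starts lying in one of the basket's two floor bars, axis along the basket's x. It stays while the basket is carried quietly and rolls off sideways into a gap when the basket is shaken briskly along the basket's y (35 mm to and fro at 0.2 m/s or more; 10 mm is too little).
- peg2: second brass shelf peg, like the first, in the other bar. The two floor bars run along the basket's x, centred on y = +-19 mm, 18 mm wide, folded to a V 1 mm deep; beside and between them are three 20 mm wide gaps: pegs drop through, glue sticks do not.

How it is judged:
By the outcome, as a careful person would: the job done as asked, in the order asked, and still so for the second after the job is handed in, with the robot touching nothing.
It also fails if it takes over 51 s, if anything falls off the work surface, if the arm or the gripper's body presses on something with over 40 N, if the wrist force passes 120 N, or if a joint passes its speed limit or range.

### The arm

A 6-joint arm with a two-finger parallel gripper is mounted at the origin on the work surface. World frame = base frame: x ahead of the robot, y to its left, z up, the work surface at z = 0. Lengths are in mm, angles in rad, forces in N, time in s.
With the tool pointing down it reaches from about 250 to 800 mm from the base axis. Payload 8.5 kg.
Tool frame: the origin (TCP) lies on the centre line of the jaws, within the pads' length; the fingertips stand 14 mm ahead of it and the grasp point (between the pads) lies 5 mm behind it (arm.tip_reach is the distance from the TCP to the fingertips, in mm); z points along the fingers, y is the line along which they close (so a half turn about z gives the same grasp; the last joint's range is limited). The gripper opens to 85 mm and grips with 20 to 120 N. Pads are 22 mm wide; open, the fingers measure 114 mm over their backs; the gripper's body (76 mm by 85 mm) begins 54 mm behind the grasp point. The pads swing forward as they close: fully open they stand 13 mm farther back than shut.
Start: joints at [1.191, 0.238, -0.013, 1.319, 0, 1.571], TCP at [194.618, 487.549, 245.276] pointing down, gripper open.
Joint ranges: [-2.66, 2.66], [-1.03, 1.9], [-1.14, 1.46], [-1.82, 2.27], [-1.45, 1.34], [-3.14, 3.14]. Speed limits (rad/s): [2.22, 2.22, 2.79, 3.14, 3.14, 3.14].

### API

Orientations are given as [roll, pitch, yaw] about the fixed x, y, z axes, in that order (R = Rz(yaw) Ry(pitch) Rx(roll)).
In Python, from workcell import arm gives the robot as it stands.
- The arm moves only by the tool step_arm, never from a script. Its argument "targets" is a list of rows, each a list of 3 entries, a list of its own where there are three numbers: the turn, a rotation vector about the tool's x, y, z in degrees, then the shift along the tool's x, y, z in m, then the finger opening in m, from 0 to 0.0854. In form: [[[ax, ay, az], [dx, dy, dz], fingers], ...]. A call has exactly 10 rows; each row shifts and turns the commanded pose from where the row before left it, along the tool's axes as they then stand; what a row does not reach is not made up. A row lasts 1/8 s, in which the tool goes at most 62.5 mm and 10.7 degrees, less where a joint would pass 70% of its speed; a pose out of reach is approached as far as the arm can. A call is refused whole if a number of a shift passes 0.0625 or a number of a turn 10.7, either way. A call with a gripper value outside its range is refused whole. The fingers move at their own pace and stop on an object; "squeeze" is the grip in N (left out, the last holds). Time passes only in rows, so rows that do not move let the fingers close, or fill a call up. It gives the time, the measured TCP pose, the force, the opening and the grip force at its end, in the units of the state.
- arm.state(): the state, without advancing time (a new reading comes with each control period).
- arm.snapshot(name): name is "side" or "top" or "wrist"; returns (picture, depth): 480x640x3 uint8, blue, green, red; 480x640 float32, mm along the optical axis (not along the pixel's ray), 0 where there is no reading.
- arm.camera_info(name): a dict with "camera_matrix" (3x3 intrinsics, pixels), "dist_coeffs" ([k1, k2, p1, p2, k3] as OpenCV has them; the pictures are not rectified), "R" (3x3) and "t" (3): a world point X has camera coordinates R X + t. Camera axes: x right, y down, z forward; pixel columns grow to the right and rows downward; lengths in mm; the calibration is good to about 2 mm. A picture is of the moment at which its call begins: read the wrist's pose just before it. camera_info takes no time and is no camera call; for the wrist camera it gives the pose at the moment of the call.
- arm.finish_job(): hands the job in; it is judged then, once.
The state is a dict: "clock": time; "qpos": joint angles; "joint_vel": joint speeds; "effort": joint torques, N m; "ee_pos": TCP position; "tool_rot": TCP orientation; "wrist_force": force on the tool from outside, world axes, zero at the start; "wrist_torque": the same for the moment, N m; "width": finger opening in mm; "finger_force": force on a finger pad.
Only numpy, scipy, OpenCV 4.12 (cv2) and the standard library are available. Lean on these libraries where they do the work, as an engineer would, in place of code of your own. Each camera call takes 0.05 s, during which the arm holds its last target. There are 200 camera calls.

## Working session

There is one attempt and no reset: what is moved stays moved. The work goes in short steps, Python scripts to look and compute and a tool call to move; the robot and the scene stay as the last step left them, time stands still between calls to the robot, and variables do not carry over. Pictures are saved under pics/ and viewed, at most 10 in all, crops included, and the job is handed in when it is done.

Besides the shell and the picture viewer there is one more tool, called after "Request:" as name(argument=value, ...), one argument or row to a line, values as JSON. step_arm: Moves the arm, as the interface text tells. Its arguments: {"type":"object","properties":{"targets":{"type":"array"},"squeeze":{"type":"number"}},"required":["targets"]}

```bash
mkdir -p pics; ls
python3 - <<'E'
from workcell import arm
import cv2,numpy as np
s=arm.state();print(s['clock'],s['ee_pos'],s['tool_rot'],s['width'])
for n in("top","side"):
    p,d=arm.snapshot(n);cv2.imwrite(f"pics/{n}0.png",p);np.save(f"pics/{n}0.npy",d)
    i=arm.camera_info(n);print(n,i)
E
```

```text
pics
0.0 [194.49422862 487.21315987 244.66790209] [-3.14013361e+00  9.79252896e-06  2.76177992e+00] 85.5033910315358
top {'camera_matrix': array([[520.81003329,   0.        , 324.46689031],
       [  0.        , 520.81003329, 244.51460182],
       [  0.        ,   0.        ,   1.        ]]), 'dist_coeffs': array([0.04624601, 0.        , 0.        , 0.        , 0.        ]), 'R': array([[-0.00339509, -0.99972029, -0.02340552],
       [-0.98898279,  0.00682064, -0.14787329],
       [ 0.14799157,  0.02264561, -0.98872932]]), 't': array([ 18.48703093, 522.39904299, 950.15506148])}
side {'camera_matrix': array([[470.56211492,   0.        , 316.3077609 ],
       [  0.        , 470.56211492, 240.52972647],
       [  0.        ,   0.        ,   1.        ]]), 'dist_coeffs': array([-0.0702455,  0.       ,  0.       ,  0.       ,  0.       ]), 'R': array([[ 0.82302943, -0.56799796, -0.00092986],
       [-0.43712794, -0.63235166, -0.63957059],
       [ 0.36268679,  0.52679189, -0.76873181]]), 't': array([-424.29066505,  281.31475676,  613.96014664])}
```

View pics/top0.png

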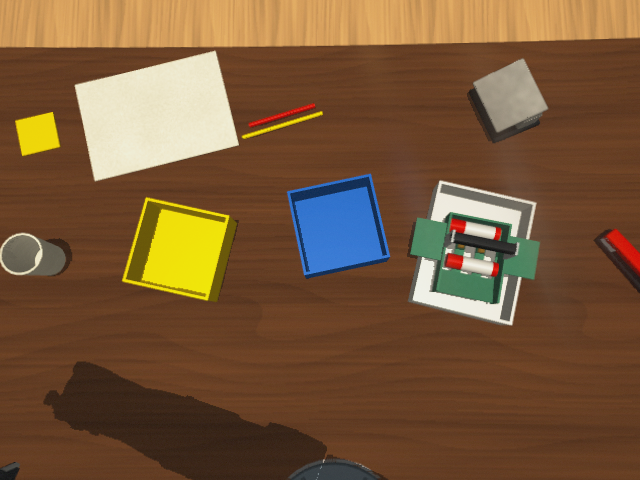

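The yellow box is on the left, blue in the middle, and the tray with the basket on the right. The lip points down in the image, towards the robot. The handle runs about (453,238) to (517,250). Next I'll enlarge the tray and the yellow box.

Run:
```python
import cv2,numpy as np
p=cv2.imread("pics/top0.png")
a=cv2.resize(p[170:330,400:550],None,fx=3.6,fy=3.6,interpolation=cv2.INTER_CUBIC)
cv2.imwrite("pics/c1.png",a); print(a.shape)
```

```text
(576, 540, 3)
```

View pics/c1.png

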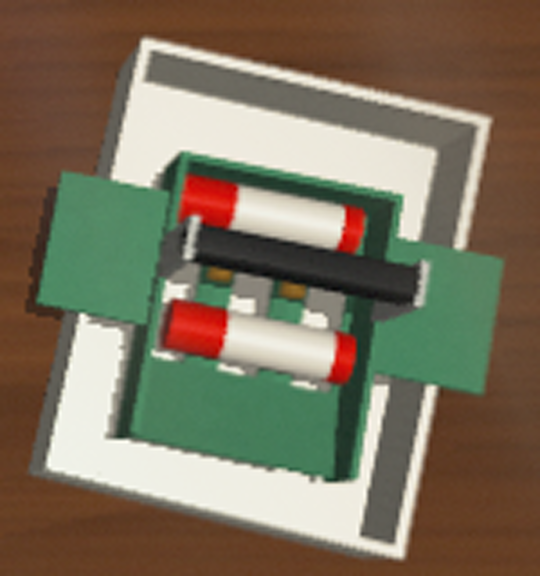

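The crop shows the handle from (195,240) to (418,285), with pegs at (218,273) and (292,290). The ear corners are at (62,172), (38,305), (503,258) and (485,393).

```bash
cat > h.py <<'E'
import cv2,numpy as np
def pix2plane(i,uv,z):
    K=i['camera_matrix'];R=i['R'];t=i['t']
    n=cv2.undistortPoints(np.array(uv,float).reshape(-1,1,2),K,i['dist_coeffs']).reshape(-1,2)
    d=np.c_[n,np.ones(len(n))]@R; c=-R.T@t
    return c+d*((z-c[2])/d[:,2])[:,None]
def cloud(i,D):
    v,u=np.nonzero(D>0);n=cv2.undistortPoints(np.c_[u,v].astype(float).reshape(-1,1,2),i['camera_matrix'],i['dist_coeffs']).reshape(-1,2)
    X=(np.c_[n,np.ones(len(n))]*D[v,u][:,None]-i['t'])@i['R']
    return u,v,X
E
python3 - <<'E'
from h import *
from workcell import arm
np.set_printoptions(precision=1,suppress=True)
i=arm.camera_info("top");print("cam",-i['R'].T@i['t'])
D=np.load("pics/top0.npy");P=cv2.imread("pics/top0.png")
u,v,X=cloud(i,D)
def rect(n,m):
    q=X[m];r=cv2.minAreaRect(q[:,:2].astype(np.float32));print(n,m.sum(),r,"z",np.median(q[:,2]))
h=(u>440)&(u<530)&(v>225)&(v<262)&(X[:,2]>125)
rect("handle",h)
print(np.percentile(X[h][:,2],[5,50,95]))
c=lambda a:np.array(a)/3.6+[400,170]-0.36
e=pix2plane(i,c([(62,172),(38,305),(503,258),(485,393)]),68);print("ears",e,e.mean(0))
t=pix2plane(i,c([(143,38),(491,119),(403,558),(46,468)]),65);print("tray",t,t.mean(0))
y=(u>115)&(u<245)&(v>190)&(v<305)&(X[:,2]>68)&(X[:,2]<82);rect("yellow",y)
b=(u>280)&(u<395)&(v>170)&(v<280)&(X[:,2]>68)&(X[:,2]<82);rect("blue",b)
w=(u>400)&(u<545)&(v>175)&(v<330)&(X[:,2]>60)&(X[:,2]<70)&(P[v,u,2]>150);rect("traytop",w)
e=(u>400)&(u<545)&(v>175)&(v<330)&(X[:,2]>60)&(X[:,2]<75)&(P[v,u,2]<100)&(P[v,u,1]>80);rect("ears",e)
for nm in("yellow","blue"):
    print(nm,X[{"yellow":y,"blue":b}[nm]][:,:3].min(0),X[{"yellow":y,"blue":b}[nm]].max(0))
E
```

```text
cam [ 376.1   -6.6 1017.1]
handle 722 ((510.4840087890625, -257.19622802734375), (112.81639099121094, 21.87298011779785), 78.24068450927734) z 135.81836674561703
[128.6 135.8 138.8]
ears [[ 567.6 -155.7   68. ]
 [ 498.9 -141.6   68. ]
 [ 521.3 -374.6   68. ]
 [ 453.3 -361.5   68. ]] [ 510.3 -258.3   68. ]
tray [[ 638.6 -199.9   65. ]
 [ 593.7 -374.2   65. ]
 [ 372.1 -317.5   65. ]
 [ 416.6 -143.7   65. ]] [ 505.2 -258.8   65. ]
yellow 1146 ((513.0963745117188, 287.31689453125), (162.86236572265625, 159.80667114257812), 77.3398208618164) z 74.50473554348179
blue 1045 ((556.6843872070312, -9.226417541503906), (161.00465393066406, 160.45205688476562), 11.925654411315918) z 74.34403800967418
traytop 1775 ((505.6416931152344, -258.4478454589844), (180.7125701904297, 230.7226104736328), 75.50132751464844) z 63.307234722589406
ears 2214 ((487.8788146972656, -249.87857055664062), (232.39947509765625, 147.80963134765625), 69.8658447265625) z 69.40697280746328
yellow [419.1 191.5  68. ] [607.2 380.8  79.8]
blue [ 461.8 -102.5   68.1] [649.7  84.4  79.9]
```

Request:
step_arm(
  targets=[
    [[0,0,0],[-0.044,-0.044,0],0.06],
    [[0,0,0],[-0.044,-0.044,0],0.06],
    [[0,0,0],[-0.044,-0.044,0],0.06],
    [[0,0,0],[-0.044,-0.044,0],0.06],
    [[0,0,0],[-0.044,-0.044,0],0.06],
    [[0,0,0],[-0.044,-0.044,0],0.06],
    [[0,0,0],[-0.044,-0.044,0],0.06],
    [[0,0,0],[-0.044,-0.044,0],0.06],
    [[0,0,0],[-0.044,-0.044,0],0.06],
    [[0,0,0],[-0.044,-0.044,0],0.06],
  ],
)

```text
clock: 1.35
ee_pos: [440.5, -86.4, 245.3]
tool_rot: [3.141, 0.0, 2.761]
wrist_force: [2.0, 0.0, 0.8]
width: 59.9
finger_force: 0.0
```

Request:
step_arm(
  targets=[
    [[0,0,0],[-0.044,-0.044,0],0.06],
    [[0,0,0],[-0.044,-0.044,0],0.06],
    [[0,0,10],[0,0,0.005],0.06],
    [[0,0,10],[0,0,0.005],0.06],
    [[0,0,10],[0,0,0.005],0.06],
    [[0,0,10],[0,0,0.005],0.06],
    [[0,0,10],[0,0,0.005],0.06],
    [[0,0,10],[0,0,0.005],0.06],
    [[0,0,10],[0,0,0.005],0.06],
    [[0,0,10],[0,0,0.005],0.06],
  ],
)

```text
clock: 2.6
ee_pos: [489.0, -198.5, 204.8]
tool_rot: [-3.141, -0.0, 1.36]
wrist_force: [1.0, 0.1, 0.4]
width: 60.1
finger_force: 0.0
```

```bash
cat > st.py <<'E'
import sys
from h import *
from workcell import arm
from scipy.spatial.transform import Rotation as Ro
def rep(goal=None):
    s=arm.state();R=Ro.from_euler('xyz',s['tool_rot']).as_matrix();np.set_printoptions(precision=2,suppress=True)
    print('t',s['clock'],'p',s['ee_pos'],'rpy',np.degrees(s['tool_rot']),'q',s['qpos'],'w',s['width'],'F',s['wrist_force'],'ff',s['finger_force'])
    if goal is not None: print('shift in tool',R.T@(np.array(goal,float)-s['ee_pos']))
    return s,R
if __name__=="__main__": rep([float(a) for a in sys.argv[1:4]] if len(sys.argv)>3 else None)
E
python3 st.py 510.4 -257.6 120
```

```text
t 2.6 p [ 489.01 -198.47  204.78] rpy [-179.95   -0.     77.91] q [-0.39  0.26 -0.09  1.22 -0.    1.4 ] w 60.137107475343896 F [0.99 0.08 0.43] ff 0.0
shift in tool [-53.34  33.37  84.75]
```

Request:
step_arm(
  targets=[
    [[0,0,0],[-0.0267,0.0167,0],0.06],
    [[0,0,0],[-0.0266,0.0167,0],0.06],
    [[0,0,0],[0,0,0.02],0.06],
    [[0,0,0],[0,0,0.03],0.06],
    [[0,0,0],[0,0,0.025],0.06],
    [[0,0,0],[0,0,0.01],0.06],
    [[0,0,0],[0,0,0],0.06],
    [[0,0,0],[0,0,0],0.06],
    [[0,0,0],[0,0,0],0.06],
    [[0,0,0],[0,0,0],0.06],
  ],
)

```text
clock: 3.85
ee_pos: [511.4, -257.7, 120.9]
tool_rot: [3.141, 0.0, 1.366]
wrist_force: [0.4, -0.3, -0.3]
width: 60.0
finger_force: 0.0
```

Run:
```python
from st import *
rep([510.4,-257.6,120])
p,d=arm.snapshot("side");cv2.imwrite("pics/s1.png",p)
```

```text
t 3.85 p [ 511.36 -257.68  120.94] rpy [179.94   0.02  78.24] q [-0.47  0.38 -0.13  1.06 -0.    1.31] w 60.0141727889657 F [ 0.38 -0.33 -0.25] ff 0.0
shift in tool [-0.11 -0.96  0.93]
```

View pics/s1.png

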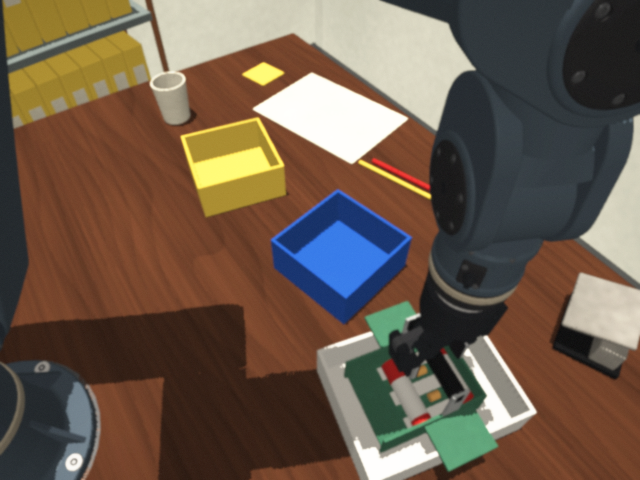

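Request:
step_arm(
  squeeze=90,
  targets=[
    [[0,0,0],[0,0,0],0.03],
    [[0,0,0],[0,0,0],0.02],
    [[0,0,0],[0,0,0],0.01],
    [[0,0,0],[0,0,0],0.005],
    [[0,0,0],[0,0,0],0.005],
    [[0,0,0],[0,0,0],0.005],
    [[0,0,0],[0,0,0],0.005],
    [[0,0,0],[0,0,0],0.005],
    [[0,0,0],[0,0,-0.002],0.005],
    [[0,0,0],[0,0,-0.003],0.005],
  ],
)

```text
clock: 5.15
ee_pos: [510.6, -257.4, 124.7]
tool_rot: [-3.14, -0.0, 1.366]
wrist_force: [0.4, -0.7, -4.2]
width: 14.4
finger_force: 87.8
```

```bash
python3 st.py
```

```text
t 5.15 p [ 510.64 -257.36  124.74] rpy [-179.92   -0.02   78.24] q [-0.47  0.38 -0.12  1.07 -0.    1.31] w 14.431771264279535 F [ 0.36 -0.7  -4.22] ff 87.75375723838806
```

Request:
step_arm(
  targets=[
    [[0,0,0],[0,0,-0.005],0.005],
    [[0,0,0],[0,0,-0.008],0.005],
    [[0,0,0],[0,0,-0.008],0.005],
    [[0,0,0],[0,0,-0.008],0.005],
    [[0,0,0],[0,0,-0.004],0.005],
    [[0,0,0],[0,0,0],0.005],
    [[0,0,0],[0.017,0,0],0.005],
    [[0,0,0],[-0.036,0,0],0.005],
    [[0,0,0],[0.036,0,0],0.005],
    [[0,0,0],[-0.036,0,0],0.005],
  ],
)

```text
clock: 6.4
ee_pos: [508.0, -272.2, 158.1]
tool_rot: [-3.141, -0.002, 1.371]
wrist_force: [0.1, -0.5, -3.3]
width: 14.6
finger_force: 88.2
```

Request:
step_arm(
  targets=[
    [[0,0,0],[0.036,0,0],0.005],
    [[0,0,0],[-0.036,0,0],0.005],
    [[0,0,0],[0.036,0,0],0.005],
    [[0,0,0],[-0.036,0,0],0.005],
    [[0,0,0],[0.019,0,0],0.005],
    [[0,0,0],[0,0,0],0.005],
    [[0,0,0],[0,0,0],0.005],
    [[0,0,0],[0,0,0],0.005],
    [[0,0,0],[0,0,0],0.005],
    [[0,0,0],[0,0,0],0.005],
  ],
)

```text
clock: 7.65
ee_pos: [511.1, -257.7, 158.4]
tool_rot: [3.142, 0.0, 1.365]
wrist_force: [0.0, 0.1, -5.0]
width: 14.7
finger_force: 88.4
```

Run:
```python
from st import *
rep([510.6,-257.4,120.9])
out=[]
for n,(a,b,c,d) in dict(side=(280,480,300,560),top=(170,330,395,550),wrist=(0,480,0,640)).items():
    p,_=arm.snapshot(n);p=p[a:b,c:d];out.append(cv2.resize(p,(int(p.shape[1]*300/p.shape[0]),300),interpolation=cv2.INTER_CUBIC))
a=np.hstack(out[:2]);b=out[2]
w=max(a.shape[1],b.shape[1])
im=np.vstack([cv2.copyMakeBorder(x,0,0,0,w-x.shape[1],cv2.BORDER_CONSTANT) for x in(a,b)]);print(im.shape);cv2.imwrite("pics/k1.png",im)
```

```text
t 7.65 p [ 511.08 -257.66  158.35] rpy [180.     0.01  78.23] q [-0.47  0.36 -0.07  1.14 -0.    1.31] w 14.662467151118205 F [ 0.02  0.14 -4.95] ff 88.35868835449219
shift in tool [ 0.17 -0.52 37.45]
(600, 680, 3)
```

View pics/k1.png

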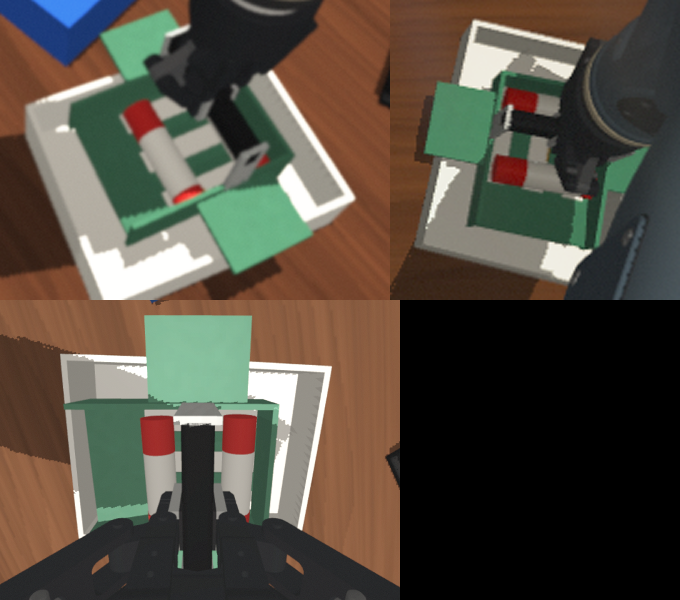

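The bars look empty in the side view, around (190,130) in its crop, and both sticks are in the basket. I'll lift, move partly away, and check the tray for pegs.

Request:
step_arm(
  targets=[
    [[0,0,0],[0,0,-0.014],0.005],
    [[0,0,0],[0,0,-0.022],0.005],
    [[0,0,0],[0,0,-0.022],0.005],
    [[0,0,0],[0.01,0,-0.014],0.005],
    [[0,0,0],[0.02,0,0],0.005],
    [[0,0,0],[0.03,0,0],0.005],
    [[0,0,0],[0.04,0,0],0.005],
    [[0,0,0],[0.04,0,0],0.005],
    [[0,0,0],[0.04,0,0],0.005],
    [[0,0,0],[0.04,0,0],0.005],
  ],
)

```text
clock: 9.05
ee_pos: [555.4, -39.4, 229.5]
tool_rot: [-3.14, -0.0, 1.366]
wrist_force: [-0.4, -0.3, -4.3]
width: 14.7
finger_force: 88.4
```

Run:
```python
from st import *
rep([645,259,179])
out=[]
for n,(a,b,c,d) in dict(side=(130,480,180,560),top=(170,330,395,550)).items():
    p,_=arm.snapshot(n);p=p[a:b,c:d];out.append(cv2.resize(p,(int(p.shape[1]*380/p.shape[0]),380),interpolation=cv2.INTER_CUBIC))
im=np.hstack(out);print(im.shape);cv2.imwrite("pics/k2.png",im)
```

```text
t 9.05 p [555.42 -39.43 229.47] rpy [-179.92   -0.     78.29] q [-0.07  0.3   0.03  1.3   0.    1.7 ] w 14.738671833264195 F [-0.36 -0.29 -4.33] ff 88.38975548744202
shift in tool [310.4   27.21  50.44]
(380, 780, 3)
```

View pics/k2.png

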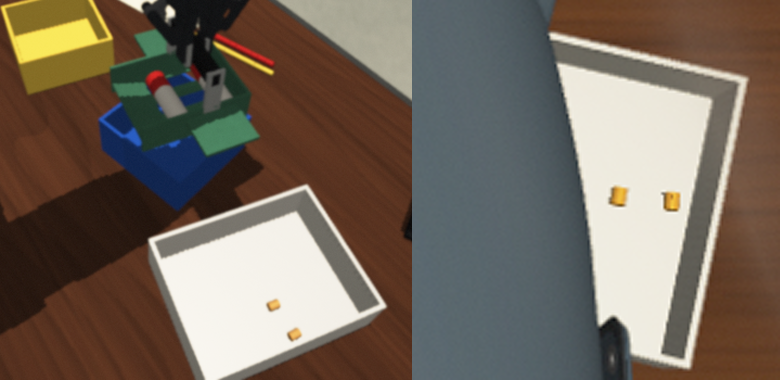

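Both pegs lie in the white tray, at (274,305) and (294,334). Now on to the yellow box.

Request:
step_arm(
  targets=[
    [[0,0,0],[0.025,0.003,0],0.005],
    [[0,0,0],[0.04,0.003,0],0.005],
    [[0,0,0],[0.04,0.003,0],0.005],
    [[0,0,0],[0.04,0.003,0],0.005],
    [[0,0,0],[0.04,0.003,0],0.005],
    [[0,0,0],[0.04,0.003,0],0.005],
    [[0,0,0],[0.038,0.003,0],0.005],
    [[0,0,0],[0.027,0.003,0.008],0.005],
    [[0,0,0],[0.015,0.003,0.016],0.005],
    [[0,0,0],[0.005,0,0.01],0.005],
  ],
)

```text
clock: 10.4
ee_pos: [645.0, 255.9, 193.8]
tool_rot: [-3.139, 0.002, 1.366]
wrist_force: [0.8, 0.3, -3.6]
width: 14.6
finger_force: 88.4
```

Run:
```python
from st import *
rep([645,259,179])
out=[]
for n,(a,b,c,d) in dict(side=(20,290,100,450),top=(140,330,80,350)).items():
    p,_=arm.snapshot(n);p=p[a:b,c:d];out.append(cv2.resize(p,(int(p.shape[1]*290/p.shape[0]),290),interpolation=cv2.INTER_CUBIC))
im=np.hstack(out);print(im.shape);cv2.imwrite("pics/k3.png",im)
```

```text
t 10.4 p [645.03 255.92 193.84] rpy [-179.87    0.1    78.26] q [ 0.38  0.56  0.35  1.37 -0.    2.15] w 14.611623177508319 F [ 0.8   0.35 -3.61] ff 88.36313366889954
shift in tool [ 3.03 -0.62 14.83]
(290, 787, 3)
```

View pics/k3.png

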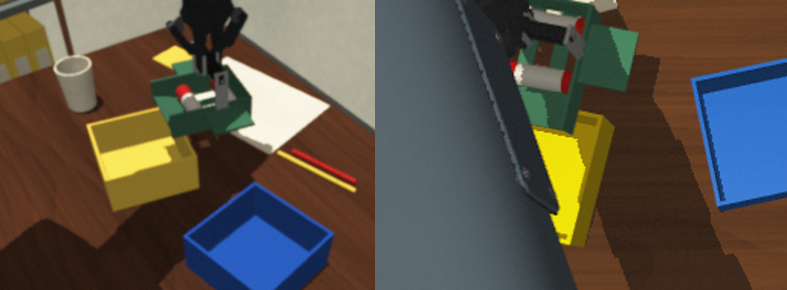

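Request:
step_arm(
  targets=[
    [[0,0,0],[0.003,0,0.008],0.005],
    [[0,0,0],[0,0,0.007],0.005],
    [[-5,0,0],[0,-0.0064,-0.0076],0.005],
    [[-5,0,0],[0,-0.0064,-0.0076],0.005],
    [[-5,0,0],[0,-0.0064,-0.0076],0.005],
    [[-5,0,0],[0,-0.0064,-0.0076],0.005],
    [[-5,0,0],[0,-0.0064,-0.0076],0.005],
    [[-5,0,0],[0,-0.0064,-0.0076],0.005],
    [[-5,0,0],[0,-0.0064,-0.0076],0.005],
    [[-5,0,0],[0,-0.0064,-0.0076],0.005],
  ],
)

```text
clock: 11.75
ee_pos: [581.1, 271.6, 223.7]
tool_rot: [2.441, -0.001, 1.365]
wrist_force: [-0.1, -0.1, -2.0]
width: 14.9
finger_force: 88.9
```

Run:
```python
from st import *
s,R=rep()
L=s['ee_pos']+R@np.array([0,-90,69]);print('lip',L)
d=L-[513.1,287.3,0];a=np.radians(-12.66);print('in box',d[0]*np.cos(a)+d[1]*np.sin(a),-d[0]*np.sin(a)+d[1]*np.cos(a))
```

```text
t 11.75 p [581.14 271.59 223.71] rpy [139.83  -0.06  78.21] q [ 0.66  0.16 -0.41  0.51 -0.51  2.31] w 14.899812880628843 F [-0.08 -0.13 -1.96] ff 88.92224192619324
lip [557.4  276.65 112.93]
in box 45.56043421243956 -0.6816341097995462
```

Lip is where intended. I'll finish the tilt and hold.

Request:
step_arm(
  targets=[
    [[-5,0,0],[0,-0.0064,-0.0076],0.005],
    [[-5,0,0],[0,-0.0064,-0.0076],0.005],
    [[-5,0,0],[0,-0.0064,-0.0076],0.005],
    [[0,0,0],[0,0,0],0.005],
    [[0,0,0],[0,0,0],0.005],
    [[0,0,0],[0,0,0],0.005],
    [[0,0,0],[0,0,0],0.005],
    [[0,0,0],[0,0,0],0.005],
    [[0,0,0],[0,0,0],0.005],
    [[0,0,0],[0,0,0],0.005],
  ],
)

```text
clock: 13.0
ee_pos: [552.8, 278.2, 225.5]
tool_rot: [2.182, 0.0, 1.365]
wrist_force: [0.4, -0.0, -3.2]
width: 14.9
finger_force: 89.0
```

Run:
```python
from st import *
rep()
out=[]
for n,(a,b,c,d) in dict(side=(20,290,100,450),wrist=(0,480,0,640)).items():
    p,_=arm.snapshot(n);p=p[a:b,c:d];out.append(cv2.resize(p,(int(p.shape[1]*300/p.shape[0]),300),interpolation=cv2.INTER_CUBIC))
im=np.hstack(out);print(im.shape);cv2.imwrite("pics/k4.png",im)
```

```text
t 13.0 p [552.77 278.17 225.54] rpy [125.01   0.01  78.24] q [ 0.8   0.12 -0.65  0.14 -0.76  2.31] w 14.86020655229474 F [ 0.36 -0.01 -3.19] ff 89.03053522109985
(300, 788, 3)
```

View pics/k4.png

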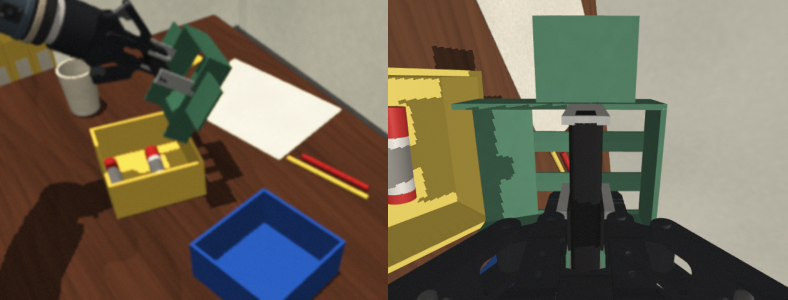

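Both glue sticks are in the yellow box, at (112,168) and (153,160), and the basket is empty. Now I'll untilt and return.

Request:
step_arm(
  targets=[
    [[8,0,0],[0,0,0],0.005],
    [[10,0,0],[0,0,0],0.005],
    [[10,0,0],[0,0,0],0.005],
    [[10,0,0],[0,0,0],0.005],
    [[10,0,0],[0,0,0],0.005],
    [[7,0,0],[0,0,0],0.005],
    [[0,0,0],[0,0,0],0.005],
    [[0,0,0],[-0.02,0,0],0.005],
    [[0,0,0],[-0.04,0,0],0.005],
    [[0,0,0],[-0.05,0,0],0.005],
  ],
)

```text
clock: 14.35
ee_pos: [529.0, 169.4, 225.7]
tool_rot: [3.139, 0.001, 1.368]
wrist_force: [0.7, -0.8, -2.1]
width: 14.7
finger_force: 89.0
```

```bash
python3 st.py 510.7 -257.5 160
```

```text
t 14.35 p [528.96 169.43 225.72] rpy [179.84   0.04  78.37] q [ 0.31  0.3   0.02  1.29 -0.    2.08] w 14.720418733976576 F [ 0.69 -0.79 -2.12] ff 89.02266383171082
shift in tool [-421.8    67.98   66.2 ]
```

Request:
step_arm(
  targets=[
    [[0,0,0],[-0.048,0.007,0],0.005],
    [[0,0,0],[-0.048,0.007,0],0.005],
    [[0,0,0],[-0.048,0.007,0],0.005],
    [[0,0,0],[-0.048,0.007,0],0.005],
    [[0,0,0],[-0.048,0.008,0],0.005],
    [[0,0,0],[-0.048,0.008,0],0.005],
    [[0,0,0],[-0.048,0.008,0],0.005],
    [[0,0,0],[-0.042,0.008,0],0.005],
    [[0,0,0],[-0.025,0.006,0],0.005],
    [[0,0,0],[-0.01,0.002,0],0.005],
  ],
)

```text
clock: 15.6
ee_pos: [511.5, -248.6, 226.0]
tool_rot: [3.14, 0.002, 1.365]
wrist_force: [-0.2, -0.6, -3.2]
width: 14.8
finger_force: 89.0
```

```bash
python3 st.py 510.7 -257.5 160
```

```text
t 15.6 p [ 511.48 -248.64  226.05] rpy [179.91   0.12  78.19] q [-0.45  0.32  0.05  1.3  -0.    1.33] w 14.819234503249913 F [-0.19 -0.57 -3.19] ff 88.98303866386414
shift in tool [-8.7   0.96 66.07]
```

Request:
step_arm(
  targets=[
    [[0,0,0],[-0.007,0,0],0.005],
    [[0,0,0],[0,0,0.012],0.005],
    [[0,0,0],[0,0,0.02],0.005],
    [[0,0,0],[0,0,0.02],0.005],
    [[0,0,0],[0,0,0.01],0.005],
    [[0,0,0],[0,0,0],0.005],
    [[0,0,0],[0,0,0],0.005],
    [[0,0,0],[0,0,0],0.005],
    [[0,0,0],[0,0,0],0.005],
    [[0,0,0],[0,0,0],0.005],
  ],
)

```text
clock: 16.85
ee_pos: [511.4, -254.6, 163.9]
tool_rot: [3.141, 0.0, 1.365]
wrist_force: [0.1, -0.0, -3.4]
width: 15.0
finger_force: 88.9
```

```bash
python3 st.py 510.7 -257.5 121
```

```text
t 16.85 p [ 511.37 -254.62  163.86] rpy [179.98   0.01  78.24] q [-0.46  0.35 -0.06  1.16 -0.    1.31] w 14.96046110447396 F [ 0.09 -0.03 -3.4 ] ff 88.86471390724182
shift in tool [-2.95 -0.09 42.86]
```

Request:
step_arm(
  targets=[
    [[0,0,0],[-0.003,0,0.004],0.005],
    [[0,0,0],[0,0,0.008],0.005],
    [[0,0,0],[0,0,0.008],0.005],
    [[0,0,0],[0,0,0.007],0.005],
    [[0,0,0],[0,0,0.005],0.005],
    [[0,0,0],[0,0,0.004],0.005],
    [[0,0,0],[0,0,0.003],0.005],
    [[0,0,0],[0,0,0.002],0.005],
    [[0,0,0],[0,0,0],0.005],
    [[0,0,0],[0,0,0],0.005],
  ],
)

```text
clock: 18.1
ee_pos: [510.8, -257.5, 122.8]
tool_rot: [3.141, 0.0, 1.366]
wrist_force: [-0.1, 0.7, -2.6]
width: 14.8
finger_force: 89.0
```

```bash
python3 st.py 510.7 -257.5 121
```

```text
t 18.1 p [ 510.78 -257.55  122.78] rpy [179.99   0.01  78.24] q [-0.47  0.38 -0.13  1.06 -0.    1.31] w 14.757675832741267 F [-0.14  0.69 -2.58] ff 89.01703119277954
shift in tool [ 0.03 -0.09  1.78]
```

Request:
step_arm(
  targets=[
    [[0,0,0],[0,0,0.001],0.005],
    [[0,0,0],[0,0,0.0005],0.005],
    [[0,0,0],[0,0,0.0005],0.005],
    [[0,0,0],[0,0,0],0.005],
    [[0,0,0],[0,0,0],0.005],
    [[0,0,0],[0,0,0],0.005],
    [[0,0,0],[0,0,0],0.005],
    [[0,0,0],[0,0,0],0.005],
    [[0,0,0],[0,0,0],0.005],
    [[0,0,0],[0,0,0],0.005],
  ],
)

```text
clock: 19.35
ee_pos: [510.7, -257.5, 120.6]
tool_rot: [3.142, 0.0, 1.366]
wrist_force: [0.6, 0.1, -2.7]
width: 14.4
finger_force: 89.3
```

Request:
step_arm(
  targets=[
    [[0,0,0],[0,0,0.0005],0.005],
    [[0,0,0],[0,0,0.0005],0.005],
    [[0,0,0],[0,0,0],0.005],
    [[0,0,0],[0,0,0],0.018],
    [[0,0,0],[0,0,0],0.022],
    [[0,0,0],[0,0,0],0.03],
    [[0,0,0],[0,0,0],0.05],
    [[0,0,0],[0,0,0],0.06],
    [[0,0,0],[0,0,0],0.06],
    [[0,0,0],[0,0,0],0.06],
  ],
)

```text
clock: 20.6
ee_pos: [510.7, -257.5, 119.6]
tool_rot: [3.142, 0.0, 1.366]
wrist_force: [-0.3, -0.1, 0.1]
width: 60.3
finger_force: 0.0
```

Request:
step_arm(
  targets=[
    [[0,0,0],[0,0,-0.01],0.06],
    [[0,0,0],[0,0,-0.03],0.06],
    [[0,0,0],[0,0,-0.04],0.06],
    [[0,0,0],[0,0,-0.04],0.06],
    [[0,0,0],[0.03,-0.02,0],0.06],
    [[0,0,0],[0.05,-0.03,0],0.06],
    [[0,0,0],[0.05,-0.03,0],0.06],
    [[0,0,0],[0.05,-0.03,0],0.06],
    [[0,0,0],[0.05,-0.03,0],0.06],
    [[0,0,0],[0.03,-0.02,0],0.06],
  ],
)

```text
clock: 21.85
ee_pos: [406.0, 31.6, 240.5]
tool_rot: [3.14, -0.001, 1.367]
wrist_force: [1.1, 0.5, -0.1]
width: 59.6
finger_force: 0.0
```

Run:
```python
from st import *
rep()
p,D=arm.snapshot("top");q,_=arm.snapshot("side")
i=arm.camera_info("top");u,v,X=cloud(i,D)
h=(u>440)&(u<530)&(v>225)&(v<262)&(X[:,2]>125);print(cv2.minAreaRect(X[h][:,:2].astype(np.float32)),np.percentile(X[h][:,2],[5,50,95]))
im=np.hstack([cv2.resize(p[140:340,90:560],(400,170)),cv2.resize(q,(400,300))[:, :]][1:]+[cv2.resize(p,(400,300))]);cv2.imwrite("pics/k5.png",cv2.resize(im,None,fx=1,fy=1))
```

```text
t 21.85 p [406.03  31.57 240.53] rpy [179.93  -0.03  78.32] q [ 0.08  0.04 -0.27  1.26  0.    1.85] w 59.63526055008611 F [ 1.13  0.46 -0.12] ff 0.0
((510.22216796875, -256.89227294921875), (112.83744812011719, 22.01870346069336), 78.41107940673828) [129.1  135.97 138.87]
```

View pics/k5.png

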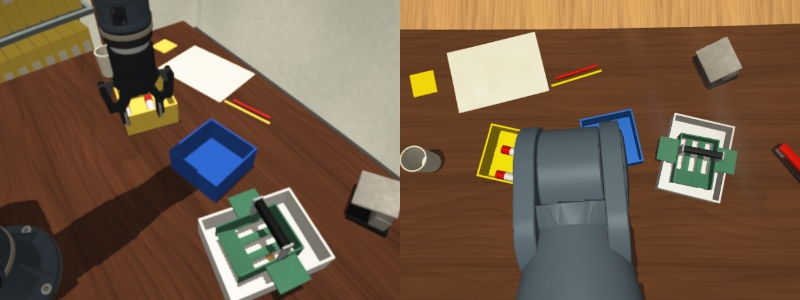

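The basket hangs back at its starting pose: the handle is within 1 mm and 0.2° of the first measurement. The sticks are in the yellow box, at (507,150) and (503,175), and the arm is clear.

```bash
python3 -c "
from workcell import arm
print(arm.finish_job())"
```

```text
the job is handed in; nothing more can be done
None
```

Job handed in at about 22 s: both pegs dropped into the white tray, both glue sticks are in the yellow box, and the basket is hung back upright on the white tray as it was.

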